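# Set up the bending rig for a mortar prism

## Robot

A 6-joint arm with a two-finger parallel gripper is mounted at the origin on the work surface. World frame = base frame: x ahead of the robot, y to its left, z up, the work surface at z = 0. Lengths are in m, angles in rad, forces in N, time in s.
With the tool pointing down it reaches from about 0.35 to 0.975 m from the base axis. Payload 4.9 kg.
Tool frame: the origin (TCP) lies at the very end of the fingers, on their centre line; the grasp point (between the pads) lies 19 mm behind it; x points along the fingers, y is the direction in which the jaws open and shut, and the axes are right-handed (so a half turn about x gives the same grasp; the last joint's range is limited). The gripper opens to 85 mm and grips with 20 to 120 N. Pads are 22 mm wide; open, the fingers measure 114 mm over their backs; the gripper's body (76 mm by 85 mm) begins 54 mm behind the grasp point. The pads swing forward as they close: fully open they stand 13 mm farther back than shut.
Start: joints at [1.156, 0.053, 1.613, -0, 1.476, -0.119], TCP at [0.182, 0.598, 0.231] pointing down, gripper open.
Joint ranges: [-3.01, 3.01], [-1.01, 2.22], [0.06, 2.58], [-1.02, 4.17], [0.09, 2.62], [-3.14, 3.14]. Speed limits (rad/s): [2.57, 2.57, 3.14, 3.14, 3.14, 3.14].

## Interface

Orientations are given as a unit quaternion [w, x, y, z].
In Python, from plant import manip gives the robot as it stands.
- The arm moves only by the tool play_rows, never from a script. Its argument "plan" is a list of rows, each a list of 5 numbers: the shift along the tool's x, y, z in mm, then the turn about the tool's x in rad, then the closure, from -1 (fully open) to 1 (shut). A call has 1 to 8 rows; each row is the pose to reach, as a shift and turn from the pose commanded when the call began, along the tool's axes at that moment; what a row does not reach only later rows make up. A row lasts 1/8 s, in which the tool goes at most 62.5 mm and 10.7 degrees, less where a joint would pass 70% of its speed; a pose out of reach is approached as far as the arm can. A call with a gripper value outside its range is refused whole. The fingers move at their own pace and stop on an object; the grip force is fixed at half the most. Time passes only in rows, so rows that repeat a pose let the fingers close. It gives the time, the measured TCP pose, the force and the opening at its end, in the units of the state.
- manip.state(): the state, without advancing time (a new reading comes with each control period).
- manip.grab_frame(name): name is "side" or "top"; returns a dict with "img" (480x640x3 uint8, red, green, blue), "range_z" (480x640 float32, m along the optical axis (not along the pixel's ray), 0 where there is no reading), "fx", "fy", "cx", "cy" (pixels), "origin" and "rotation" of the camera in the world. Camera axes: x right, y up, looking along -z (the intrinsics and any distortion apply to the point x, -y, -z); pixel columns grow to the right and rows downward; lengths in m; the calibration is good to about 2 mm. A picture is of the moment at which its call begins.
- manip.job_done(): hands the job in, once; it reports no verdict.
The state is a dict: "time": time; "joint_pos": joint angles; "joint_vel": joint speeds; "joint_efforts": joint torques, N m; "tool_pos": TCP position; "tool_rot": TCP orientation; "contact_force": force on the tool from outside, world axes, zero at the start; "ft_torque": the same for the moment, N m; "gripper_width": opening from 0.0 (shut) to 1.0 (fully open).
Only numpy, scipy, OpenCV 4.12 (cv2) and the standard library are available. Lean on these libraries where they do the work, as an engineer would, in place of code of your own. Each camera call takes 0.05 s, during which the arm holds its last target. There are 200 camera calls.

## Task

Get the bending rig ready: slide its movable support by the black grip until the two rollers stand 100 mm apart, centre to centre. Take the mortar prism that sticks out of the low rack: draw it out by its end until it is fully clear of the rack and let go of it there on the bench, then pick it up again round its middle (never lift it by the end) and lay it down gently, without dropping it, along the rig on both rollers, centred, with equal overhang at both ends and equal margins at the sides. Leave the other prisms, the jar and the bowl where they are.

Things in the scene. Friction and masses are not known exactly. Their poses are not given: they have to be found in the camera images.
- span (a joint): Place of the movable support: 0 when the roller axes stand 100 mm apart, and the distance in m beyond that (-0.040 is 60 mm, 0.085 is 185 mm apart); it grows towards the rig's +y. It takes about 4 N to slide and stays where it is left. A scale on the bed has a short line every 10 mm of roller distance and a long one at 100 and 150 mm.
- span_grip (a point): Centre of the black upright grip of the movable support, the place to pinch: 14 mm thick along the sliding direction, 24 mm across, 52 mm tall (28 to 80 mm above the bench, this point at 58 mm). It stands 64 mm to the -x side of its roller's middle (towards the robot), outside the bed, with free space on both sides. Axes as the rig's: y is the sliding direction.
- rig_mid (a point): Bending rig: grey bed fixed to the bench, 74 mm wide (x), 25 mm high, from 80 mm on the -y side to 171 mm on the +y side of here. A fixed and a movable block carry rollers (20 mm diameter, 52 mm long along x) with tops 65 mm above the bench. This point: roller-top height, mid-width, 50 mm to +y of the fixed roller's axis = mid-span at 100 mm. y runs from fixed to movable support.
- prism_mid (a point): Centre of the mortar prism to be laid on the rig: a grey bar 160 mm long (x) by 40 by 40 mm, 0.45 to 0.68 kg. At the start it lies flat on the bench under the rack, with about 55 to 65 mm of its length sticking out at the front, -x end towards the robot. It is the only prism that sticks out.
- rack_front (a point): Low rack: a fixed steel shelf on four legs, 300 mm wide (y), 220 mm deep (x), top 74 mm and underside 60 mm above the bench; no floor, the prisms lie on the bench. A steel mould stands on it, 29 to 195 mm behind the front edge, up to 124 mm high. This point: middle of the front edge at bench height; x points into the rack, away from the robot. The bench straight in front of the prism is free for 200 mm.
- prism_left: Another prism of the same size, lying wholly under the rack on its left (+y of the rack). Stays there. Origin: centre of its underside.
- prism_right: Another prism of the same size, lying wholly under the rack on its right (-y of the rack). Stays there. Origin: centre of its underside.
- jar: White jar, 90 mm in diameter and 150 mm tall, standing far back between the rig and the rack. Stays there. Origin: centre of its underside.
- bowl: Steel bowl, 120 mm in diameter at the rim and 55 mm high, standing in the middle, between the rig and the rack. Stays there. Origin: centre of its underside.

How it is judged:
By the outcome, as a careful person would: the job done as asked, in the order asked, and still so for the second after the job is handed in, with the robot touching nothing.
It also fails if it takes over 72 s, if anything falls off the work surface, if the arm or the gripper's body presses on something with over 40 N, if the wrist force passes 120 N, or if a joint passes its speed limit or range.

## Working session

There is one attempt and no reset: what is moved stays moved. The work goes in short steps, Python scripts to look and compute and a tool call to move; the robot and the scene stay as the last step left them, time stands still between calls to the robot, and variables do not carry over. Pictures are saved under pics/ and viewed, about 8 in all and at most 12, crops included, and the job is handed in when it is done.

Besides the shell and the picture viewer there is one more tool, called after "Call:" in YAML: its name, and indented under it one key for each argument. play_rows: Moves the arm, as the interface text tells. Its arguments: {"type":"object","properties":{"plan":{"type":"array"}},"required":["plan"]}

```bash
ls; mkdir -p pics; cat > h.py <<'E'
import numpy as np, cv2
from plant import manip
def grab(n):
    f=manip.grab_frame(n); return f
def world(f,u,v,z=None):
    """pixel -> world, by range or onto plane z"""
    R=np.array(f["rotation"]);R=R if R.shape==(3,3) else R_q(R)
    o=np.array(f["origin"])
    u=np.atleast_1d(u).astype(float);v=np.atleast_1d(v).astype(float)
    d=np.stack([(u-f["cx"])/f["fx"],-(v-f["cy"])/f["fy"],-np.ones_like(u)],-1)
    w=d@R.T
    if z is None: s=f["range_z"][v.round().astype(int),u.round().astype(int)]
    else: s=(z-o[2])/w[:,2]
    return o+w*s[:,None]
def R_q(q):
    from scipy.spatial.transform import Rotation
    return Rotation.from_quat([q[1],q[2],q[3],q[0]]).as_matrix()
def cloud(f):
    v,u=np.mgrid[0:480,0:640]
    return world(f,u.ravel(),v.ravel()).reshape(480,640,3)
def save(n,img): cv2.imwrite("pics/"+n,img[:,:,::-1])
E
python3 - <<'E'
from h import *
for n in("top","side"):
    f=grab(n);save(n+"0.png",f["img"]);print(n,{k:f[k] for k in f if k not in("img","range_z")})
    np.savez(n+"0.npz",**f)
print(manip.state())
E
```

```text
pics
top {'fx': 511.4953943498161, 'fy': 511.4953943498161, 'cx': 326.4981428397147, 'cy': 236.88952208333052, 'origin': array([4.86896615e-01, 2.07905431e-04, 1.26893727e+00]), 'rotation': array([-0.69675123, -0.04017211,  0.03581856,  0.71529082])}
side {'fx': 465.40328331724095, 'fy': 465.40328331724095, 'cx': 319.3094382902757, 'cy': 247.74675063262765, 'origin': array([0.23527532, 0.55984058, 0.61055558]), 'rotation': array([-0.28365709, -0.12711713,  0.41233531,  0.85636411])}
{'time': 0.1, 'joint_pos': array([ 1.15603301e+00,  5.33054322e-02,  1.61417937e+00, -3.02073118e-05,
        1.47599687e+00, -1.18977408e-01]), 'joint_vel': array([-8.12710387e-04, -1.16431846e-03, -3.76298306e-03, -1.61246086e-04,
        1.51882945e-03, -3.86882831e-05]), 'joint_efforts': array([-1.91587033e-04, -3.94900954e+01, -3.71361315e+01, -3.91856531e-05,
        3.93959926e-03, -4.22396454e-06]), 'tool_pos': array([0.1819438 , 0.59733158, 0.23016336]), 'tool_rot': array([ 0.6992218 ,  0.10354722,  0.69955354, -0.10484128]), 'contact_force': array([-0.17815377,  0.34855178,  0.13552834]), 'ft_torque': array([ 0.0481127 , -0.01415516, -0.01002948]), 'gripper_width': 1.0053328028579824}
```

View pics/top0.png

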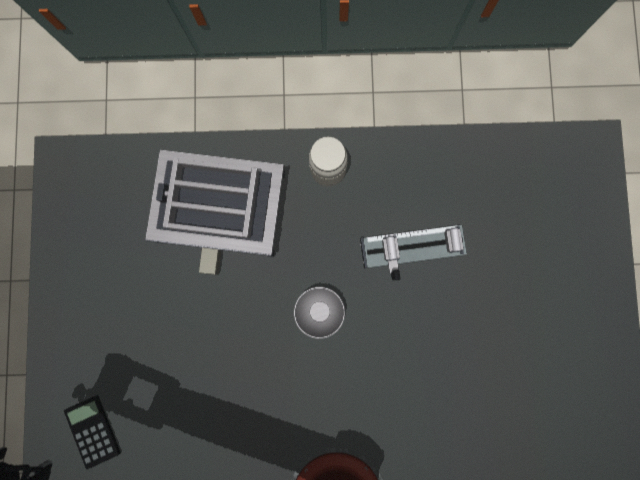

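View pics/side0.png

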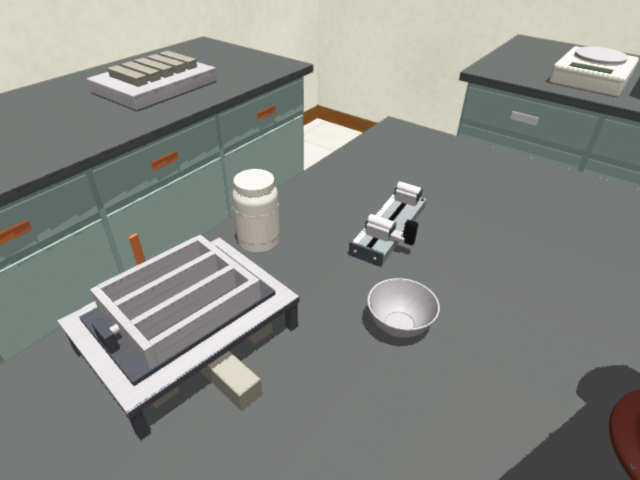

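Top: rig at px (361–466, 225–270), with the movable roller near (391,247), the fixed roller near (456,240) and the grip near (396,273). The prism end is at about (209,261), the bowl at (320,312) and the jar at (328,157). Next I'll zoom in and do the first numeric estimates.

```bash
python3 - <<'E'
from h import *
t=dict(np.load("top0.npz"));s=dict(np.load("side0.npz"))
def crop(f,x,y,w,h,k):return cv2.resize(f["img"][y:y+h,x:x+w],None,fx=k,fy=k,interpolation=cv2.INTER_CUBIC)
a=crop(t,352,215,125,75,6.4)[:,:800]   # 800x480
b=crop(s,340,175,100,90,4)
c=crop(t,180,235,80,50,5)
img=np.zeros((600,800,3),np.uint8)
img[:300]=cv2.resize(crop(t,352,215,128,72,4.17),(533,300))[:300].copy() if 0 else np.hstack([crop(t,352,215,120,75,4),np.zeros((300,320,3),np.uint8)])
img[:300,480:800]=crop(t,190,240,80,75,4)
img[300:600,:400]=crop(s,340,175,100,75,4)
img[300:600,400:800]=crop(s,190,335,100,75,4)
save("zoom.png",img)
c=cloud(t)
for (u,v) in[(391,240),(391,250),(456,240),(396,273),(420,247),(209,262),(209,270),(220,245),(500,300),(320,312),(328,157)]:print(u,v,c[v,u].round(4))
E
```

```text
391 240 [ 0.6051 -0.1458  0.0688]
391 250 [ 0.5816 -0.1451  0.0667]
456 240 [ 0.6012 -0.299   0.0674]
396 273 [ 0.5268 -0.1527  0.082 ]
420 247 [ 0.5902 -0.2207  0.0272]
209 262 [0.5665 0.2908 0.0386]
209 270 [0.547  0.2898 0.0431]
220 245 [0.6033 0.2562 0.0755]
500 300 [ 0.4568 -0.4154  0.0011]
320 312 [0.4391 0.0269 0.0055]
328 157 [ 0.7866 -0.0025  0.1531]
```

View pics/zoom.png

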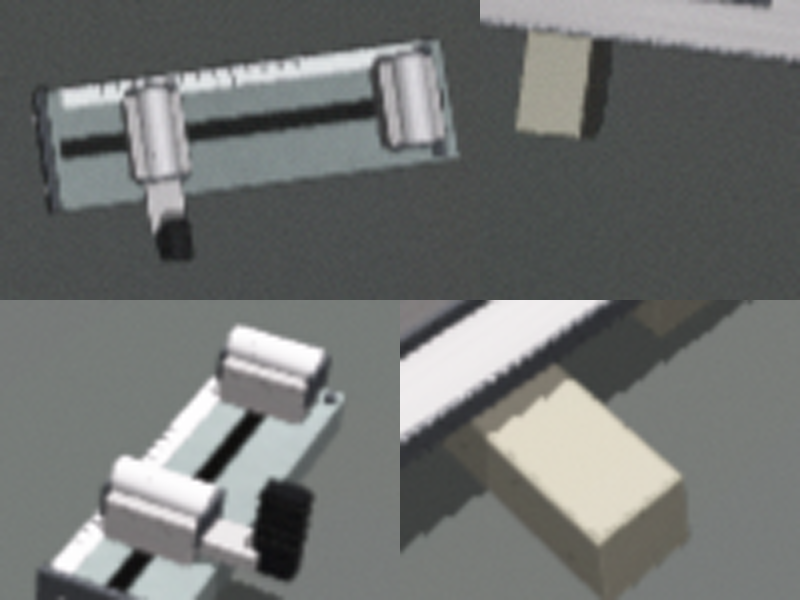

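The zooms show the rollers about 150 mm apart and the black grip upright beside the movable one. The prism end is clear and sticks out about 60 mm. Now the numeric estimates.

```bash
cat > m.py <<'E'
from h import *
def rect(P):
    (c,wh,a)=cv2.minAreaRect((P*1000).astype(np.float32)); return np.round(c,1),np.round(wh,1),round(a,2)
def meas(f,tag):
    c=cloud(f);z=c[...,2];x=c[...,0];y=c[...,1]
    box=lambda a,b,d,e:(x>a)&(x<b)&(y>d)&(y<e)
    g=f["img"].astype(int).sum(2)/3
    bench=np.median(z[box(.40,.5,-.4,-.2)]);print(tag,"bench z",bench)
    rig=box(.5,.66,-.36,-.06)
    br=rig&(z>.05)&(g>130)
    n,l,st,ct=cv2.connectedComponentsWithStats(br.astype(np.uint8))
    for i in range(1,n):
        if st[i,4]>20:
            v,u=np.where(l==i);P=world(f,u,v,.062)[:,:2];print(" roller",st[i,4],rect(P),(P.mean(0)*1000).round(1),c[l==i].mean(0).round(4))
    k=rig&(z>.05)&(g<60); v,u=np.where(k)
    if k.any(): print(" grip",k.sum(),c[k].mean(0).round(4),rect(c[k&(z>.07)][:,:2]) if (k&(z>.07)).sum()>4 else '', np.percentile(z[k],95))
    bed=rig&(z>.015)&(z<.035); print(" bed",rect(c[bed][:,:2]))
E
python3 - <<'E'
from m import *
for n in("top","side"):meas(dict(np.load(n+"0.npz")),n)
for n in("top","side"):
    f=dict(np.load(n+"0.npz"));c=cloud(f);x,y,z=c[...,0],c[...,1],c[...,2]
    p=(x>.5)&(x<.63)&(y>.22)&(y<.36)&(z>.03)&(z<.05);hsv=cv2.cvtColor(f["img"],cv2.COLOR_RGB2HSV)
    p&=(f["img"].sum(2)>330)
    v,u=np.where(p);P=world(f,u,v,.04)[:,:2];print(n,"prism",p.sum(),rect(P))
    r=(x>.5)&(x<.95)&(y>.05)&(y<.5)&(z>.064)&(z<.09);v,u=np.where(r);print(" rack",rect(world(f,u,v,.074)[:,:2]))
    b=(abs(x-.44)<.1)&(abs(y-.025)<.1)&(z>.012);v,u=np.where(b);print(" bowl",rect(world(f,u,v,.055)[:,:2]))
E
```

```text
top bench z 0.0014852396920796984
 roller 272 (array([ 604.3, -296.9]), array([54.6, 32.6]), 5.0) [ 603.6 -297.7] [ 0.6038 -0.2982  0.0601]
 roller 281 (array([ 587.8, -145.6]), array([54.2, 32.3]), 7.1) [ 586.9 -145.9] [ 0.5871 -0.1461  0.0603]
 grip 75 [ 0.5236 -0.1523  0.0778] (array([ 524.1, -153.3]), array([22.9, 13.8]), 3.61) 0.08486455643497497
 bed (array([ 582.2, -204.9]), array([ 98.5, 253.2]), 6.16)
side bench z -0.0008821665909246046
 roller 215 (array([ 598. , -285.4]), array([54. , 42.9]), 7.5) [ 597.7 -286.5] [ 0.6003 -0.2927  0.058 ]
 roller 254 (array([ 581.4, -133.4]), array([58.6, 39.2]), 5.68) [ 581.7 -136.8] [ 0.5838 -0.141   0.0586]
 grip 180 [ 0.5211 -0.1492  0.0665] (array([ 521.1, -151.3]), array([23.6, 13. ]), 15.38) 0.07953571312841423
 bed (array([ 571.9, -203.4]), array([112.6, 253.9]), 6.01)
top prism 408 (array([570.7, 292.8]), array([39.7, 60.8]), 81.37)
 rack (array([707.6, 269. ]), array([300.6, 220.6]), 81.49)
 bowl (array([640.3,  20.6]), array([1568.6, 1148.4]), 88.26)
side prism 1175 (array([573.6, 293.2]), array([40.4, 74.9]), 81.76)
 rack (array([700.8, 270.9]), array([299.9, 226.9]), 81.42)
 bowl (array([438.9,  36.9]), array([132.3, 118. ]), 88.05)
```

```bash
cat > go.py <<'E'
from h import *
def go(x,y,z,jaw=None,verbose=True):
    """shift mm/turn from present measured pose to TCP x,y,z(m); jaw = wanted world direction of tool y"""
    s=manip.state();R=R_q(s["tool_rot"]);d=R.T@(np.array([x,y,z])-s["tool_pos"])*1000
    t=0
    if jaw is not None:
        j=R.T@np.array([*jaw,0]);t=np.arctan2(j[2],j[1])
        t=(t+np.pi/2)%np.pi-np.pi/2
    print("t",round(s["time"],2),"tool",s["tool_pos"].round(4),"w",round(s["gripper_width"],3),"F",s["contact_force"].round(1),"q",s["joint_pos"].round(2))
    print("shift",d.round(1),"turn",round(t,4),"axes x",R[:,0].round(3),"y",R[:,1].round(3),"z",R[:,2].round(3))
E
python3 -c "
from go import *
go(.5238,-.153,.20,(-.109,.994))"
```

```text
t 0.1 tool [0.1819 0.5973 0.2302] w 1.005 F [-0.2  0.3  0.1] q [ 1.16  0.05  1.61 -0.    1.48 -0.12]
shift [  31.2 -618.   545.7] turn -0.405 axes x [-0.001 -0.002 -1.   ] y [ 0.291  0.957 -0.002] z [ 0.957 -0.291 -0.   ]
```

Call:
play_rows:
  plan:
    - [0,-46,40,-0.05,-1]
    - [0,-92,81,-0.1,-1]
    - [5,-138,122,-0.15,-1]
    - [10,-184,163,-0.2,-1]
    - [15,-230,203,-0.25,-1]
    - [15,-276,244,-0.3,-1]
    - [15,-322,284,-0.35,-1]
    - [15,-368,325,-0.405,-1]

```text
time: 1.1
tool_pos: [0.3859, 0.1492, 0.216]
tool_rot: [0.706, -0.039, 0.706, 0.039]
contact_force: [-0.1, -0.1, 0.3]
gripper_width: 0.999
```

```bash
python3 -c "
from go import *
go(.5238,-.153,.15,(-.109,.994))"
```

```text
t 1.1 tool [0.3859 0.1492 0.216 ] w 0.999 F [-0.1 -0.1  0.3] q [ 0.19 -0.48  2.1   0.    1.53 -1.49]
shift [  66.  -315.7  103.4] turn 0.0021 axes x [ 0.  0. -1.] y [-0.111  0.994  0.   ] z [0.994 0.111 0.   ]
```

Call:
play_rows:
  plan:
    - [0,-50,17,0,-1]
    - [0,-100,34,0,-1]
    - [10,-150,51,0,-1]
    - [25,-200,68,0,-1]
    - [40,-250,85,0,-1]
    - [55,-300,100,0,-1]
    - [66,-316,103,0,-1]
    - [66,-316,103,0,-1]

```text
time: 2.1
tool_pos: [0.5216, -0.1518, 0.1486]
tool_rot: [0.705, -0.037, 0.707, 0.039]
contact_force: [-0.1, 0.3, 0.7]
gripper_width: 0.997
```

```bash
python3 - <<'E'
from m import *;from go import go
go(.5238,-.153,.039,(-.109,.994))
f=grab("side");save("s1.png",cv2.resize(f["img"][110:310,280:520],None,fx=3,fy=3,interpolation=2))
E
```

```text
t 2.1 tool [ 0.5216 -0.1518  0.1486] w 0.997 F [-0.1  0.3  0.7] q [-0.42 -0.07  1.88  0.    1.34 -2.1 ]
shift [109.6  -1.7   2.4] turn -0.0014 axes x [-0.003  0.002 -1.   ] y [-0.108  0.994  0.002] z [ 0.994  0.108 -0.003]
```

View pics/s1.png

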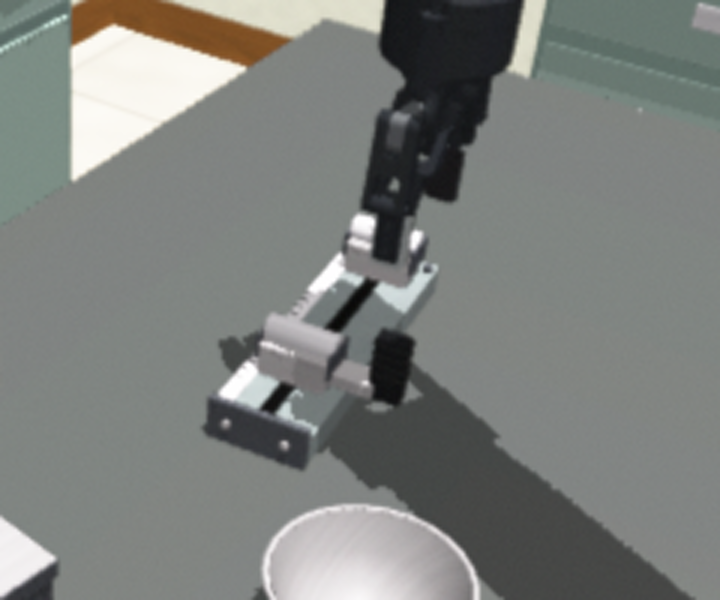

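The picture shows the open gripper above the grip (crop px 390,365), clear of the rig. I'll go down and pinch.

Call:
play_rows:
  plan:
    - [35,-1,2,0,-1]
    - [70,-1,2,0,-1]
    - [100,-1,2,0,-1]
    - [109,-1,2,0,-1]
    - [109,-1,2,0,-1]
    - [109,-1,2,0,1]
    - [109,-1,2,0,1]
    - [109,-1,2,0,1]

```text
time: 3.15
tool_pos: [0.5252, -0.1528, 0.0422]
tool_rot: [0.706, -0.039, 0.706, 0.038]
contact_force: [-0.6, 0.3, -1.1]
gripper_width: 0.375
```

Call:
play_rows:
  plan:
    - [0,0,0,0,1]
    - [0,0,0,0,1]
    - [0,0,0,0,1]
    - [0,0,0,0,1]

```text
time: 3.65
tool_pos: [0.5249, -0.1528, 0.0417]
tool_rot: [0.706, -0.039, 0.706, 0.038]
contact_force: [-3.0, 0.4, 5.4]
gripper_width: 0.158
```

```bash
python3 - <<'E'
from m import *;from go import go
go(.5238,-.153,.039,(-.109,.994))
for n in ("top","side"): meas(grab(n),n)
E
```

```text
t 3.65 tool [ 0.5249 -0.1528  0.0417] w 0.158 F [-3.   0.4  5.4] q [-0.42  0.07  1.94 -0.    1.14 -2.1 ]
shift [ 2.7 -0.1 -1.1] turn -0.0003 axes x [ 0. -0. -1.] y [-0.109  0.994 -0.   ] z [0.994 0.109 0.   ]
top bench z 0.0015231673292079861
 roller 280 (array([ 604.4, -296.9]), array([54.8, 33.1]), 5.78) [ 603.2 -297.3] [ 0.6034 -0.2978  0.06  ]
 grip 1694 [ 0.5351 -0.1398  0.3493] (array([ 542.2, -149.4]), array([138.5,  84.3]), 90.0) 0.38302327119905
 bed (array([ 594.4, -203.7]), array([ 74.3, 254. ]), 6.04)
side bench z -0.0008696411174855534
 roller 82 (array([ 836.7, -777.9]), array([ 27. , 256.5]), 39.18) [ 848.2 -795.1] [ 0.5304 -0.0932  0.3458]
 roller 43 (array([ 632.2, -431.7]), array([29.8, 19.3]), 24.33) [ 632.6 -432.5] [ 0.508  -0.1214  0.234 ]
 roller 48 (array([ 614.4, -278.5]), array([15.6, 37.9]), 28.89) [ 613.4 -276.5] [ 0.6153 -0.2806  0.0592]
 roller 256 (array([ 582.8, -133.5]), array([55.3, 39.5]), 6.59) [ 582.1 -135.7] [ 0.5845 -0.1405  0.0582]
 grip 3425 [ 0.5243 -0.1102  0.2427] (array([ 515.8, -136.1]), array([117.1,  87.7]), 57.54) 0.36457309348809785
 bed (array([ 570.5, -191. ]), array([112.5, 227.8]), 5.64)
```

Call:
play_rows:
  plan:
    - [0,-8,0,0,1]
    - [0,-18,0,0,1]
    - [0,-28,0,0,1]
    - [0,-38,0,0,1]
    - [0,-46,0,0,1]
    - [0,-52,0,0,1]
    - [0,-52,0,0,1]
    - [0,-52,0,0,1]

```text
time: 4.75
tool_pos: [0.5304, -0.2046, 0.0418]
tool_rot: [0.706, -0.039, 0.706, 0.038]
contact_force: [-3.1, -1.3, 5.2]
gripper_width: 0.156
```

```bash
python3 - <<'E'
from m import *;from go import go
go(.5249,-.1528,.0417,(-.109,.994))
f=grab("side");save("s2.png",cv2.resize(f["img"][160:280,330:470],None,fx=5,fy=5,interpolation=2)); np.savez("s2.npz",**f)
f=grab("top");meas(f,"top")
E
```

```text
t 4.75 tool [ 0.5304 -0.2046  0.0418] w 0.156 F [-3.1 -1.3  5.2] q [-0.5   0.11  1.88 -0.    1.14 -2.18]
shift [ 0.  52.1  0.2] turn -0.0002 axes x [-0. -0. -1.] y [-0.109  0.994 -0.   ] z [ 0.994  0.109 -0.   ]
top bench z 0.003249537985022033
 roller 206 (array([ 605.1, -296.8]), array([53.6, 32.8]), 6.33) [ 608.4 -299.6] [ 0.6086 -0.2999  0.0609]
 grip 1937 [ 0.5358 -0.1877  0.344 ] (array([ 546.4, -197.6]), array([147.9,  92.9]), 89.91) 0.38675478945955083
 bed (array([ 594.5, -203.8]), array([ 74.2, 253.9]), 6.24)
```

View pics/s2.png

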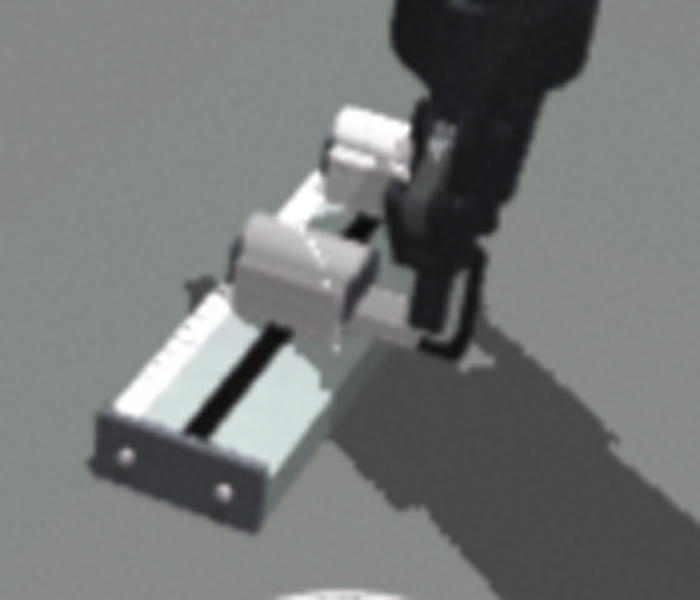

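The movable block slid with the grip (at px 290,270 in the crop). I'll release, back away and measure.

Call:
play_rows:
  plan:
    - [0,0,0,0,-1]
    - [0,0,0,0,-1]
    - [0,0,0,0,-1]
    - [0,0,0,0,-1]
    - [-40,0,0,0,-1]
    - [-95,0,0,0,-1]
    - [-140,0,-10,0,-1]
    - [-160,30,-40,0,-1]

```text
time: 5.85
tool_pos: [0.489, -0.1803, 0.2056]
tool_rot: [0.708, -0.039, 0.704, 0.037]
contact_force: [-0.2, 0.4, 0.6]
gripper_width: 1.004
```

Call:
play_rows:
  plan:
    - [0,50,-20,0,-1]
    - [0,100,-35,0,-1]
    - [0,150,-50,0,-1]
    - [0,200,-60,0,-1]
    - [0,250,-65,0,-1]
    - [0,300,-65,0,-1]
    - [0,350,-65,0,-1]
    - [0,380,-65,0,-1]

```text
time: 6.85
tool_pos: [0.3807, 0.1938, 0.2014]
tool_rot: [0.706, -0.039, 0.706, 0.04]
contact_force: [0.3, -0.4, 0.4]
gripper_width: 0.999
```

```bash
python3 - <<'E'
from m import *;from go import go
go(.5249,-.1528,.0417,(.148,.989))
R=[]
for n in ("top","side"):
    f=grab(n);meas(f,n);np.savez(n+"3.npz",**f)
save("t3.png",cv2.resize(np.load("top3.npz")["img"][215:290,352:472],None,fx=6,fy=6,interpolation=2))
E
```

```text
t 6.85 tool [0.3807 0.1938 0.2014] w 0.999 F [ 0.3 -0.4  0.4] q [ 0.3  -0.44  2.09  0.    1.49 -1.39]
shift [ 159.7 -360.6  104.7] turn 0.26 axes x [ 0.  0. -1.] y [-0.111  0.994  0.   ] z [0.994 0.111 0.001]
top bench z 0.0015017174512337306
 roller 275 (array([ 604.3, -296.7]), array([54.6, 32.9]), 5.0) [ 603.5 -297.3] [ 0.6036 -0.2977  0.0604]
 roller 273 (array([ 593.5, -197.2]), array([55. , 32.8]), 6.29) [ 592.3 -197.7] [ 0.5925 -0.198   0.0604]
 grip 79 [ 0.5288 -0.2037  0.0767] (array([ 529. , -205.7]), array([22. , 15.2]), 5.58) 0.0840425054989858
 bed (array([ 578.7, -205.6]), array([105.6, 254. ]), 6.1)
side bench z -0.0009010987254086666
 bed (array([ 584.5, -139.5]), array([ 73.4, 127.3]), 6.02)
```

View pics/t3.png

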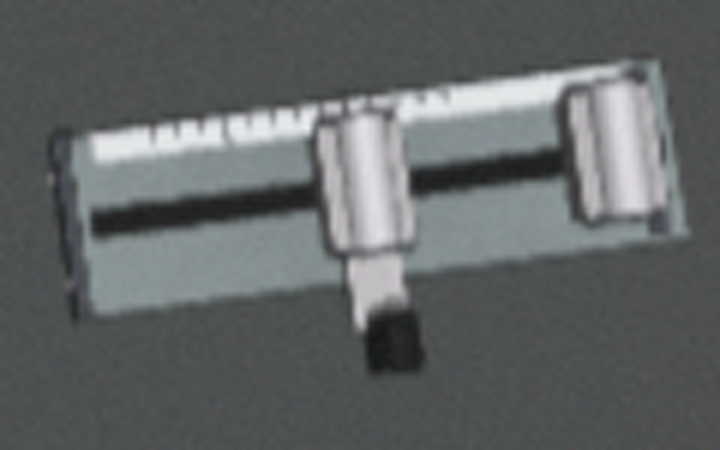

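The top crop shows the rollers at px ~(362,180) and (617,150). I'll check the distance against the scale ticks and the roller profiles.

```bash
cat > prof.py <<'E'
from h import *
def pix(f,P):
    R=R_q(f["rotation"]);q=(P-f["origin"])@R;return f["cx"]+f["fx"]*q[...,0]/-q[...,2],f["cy"]-f["fy"]*q[...,1]/-q[...,2]
F0=np.array([.6035,-.2975]);a=np.radians(6.15);Y=np.array([-np.sin(a),np.cos(a)]);X=np.array([np.cos(a),np.sin(a)])
def strip(f,xs,ys,z):
    P=F0+xs[:,None,None]*X+ys[None,:,None]*Y;P=np.dstack([P,np.full(P.shape[:2],z)])
    u,v=pix(f,P);return cv2.remap(f["img"],u.astype(np.float32),v.astype(np.float32),cv2.INTER_CUBIC).astype(float).mean(2)
E
python3 - <<'E'
from prof import *
f=dict(np.load("top3.npz"))
ys=np.arange(-.04,.23,.001)
xs=np.arange(.024,.036,.002)
S=strip(f,xs,ys,.025)
for i in range(len(xs)):
    p=S[i];m=[round(ys[k]*1000) for k in range(1,len(ys)-1) if p[k]<p[k-1] and p[k]<=p[k+1] and p[k]<np.median(p[max(0,k-6):k+7])-12];print("ticks x",round(xs[i]*1000),m)
p=strip(f,np.arange(-.018,.019,.003),ys,.065).mean(0)
q=strip(f,np.arange(-.018,.019,.003),ys,.055).mean(0)
for c in(0,100):
    k=np.where(abs(ys*1000-c)<24)[0];print(c,"z65",[(int(round(ys[j]*1000)),int(p[j])) for j in k[::1]])
E
```

```text
ticks x 24 [-1, 10, 83, 103, 113, 147, 218]
ticks x 26 [-1, 9, 69, 82, 103, 112, 147, 219]
ticks x 28 [-22, 8, 82, 105, 148, 220]
ticks x 30 [-22, 5, 57, 82, 108, 119, 129, 148, 168, 178, 220]
ticks x 32 [-20, -6, 5, 57, 67, 89, 99, 108, 119, 128, 138, 148, 158, 168, 178, 213, 220]
ticks x 34 [-21, 57, 67, 78, 89, 99, 108, 118, 128, 138, 148, 158, 168, 178, 220]
0 z65 [(-24, 78), (-23, 78), (-22, 81), (-21, 93), (-20, 114), (-19, 133), (-18, 137), (-17, 130), (-16, 129), (-15, 142), (-14, 162), (-13, 175), (-12, 177), (-11, 172), (-10, 167), (-9, 166), (-8, 173), (-7, 185), (-6, 196), (-5, 204), (-4, 211), (-3, 217), (-2, 220), (-1, 220), (0, 217), (1, 212), (2, 206), (3, 195), (4, 185), (5, 174), (6, 164), (7, 152), (8, 138), (9, 130), (10, 136), (11, 154), (12, 172), (13, 181), (14, 181), (15, 181), (16, 178), (17, 159), (18, 124), (19, 88), (20, 66), (21, 60), (22, 64), (23, 73)]
100 z65 [(76, 109), (77, 108), (78, 107), (79, 107), (80, 106), (81, 106), (82, 107), (83, 108), (84, 119), (85, 141), (86, 166), (87, 182), (88, 183), (89, 175), (90, 165), (91, 159), (92, 163), (93, 174), (94, 186), (95, 196), (96, 205), (97, 213), (98, 218), (99, 222), (100, 221), (101, 219), (102, 215), (103, 207), (104, 197), (105, 185), (106, 174), (107, 164), (108, 150), (109, 137), (110, 136), (111, 151), (112, 170), (113, 182), (114, 184), (115, 184), (116, 181), (117, 161), (118, 125), (119, 90), (120, 71), (121, 71), (122, 83), (123, 95)]
```

The ticks and roller profiles agree on 100 mm within about 1 mm: the roller sits on the long 100 line. Next, the prism end.

```bash
python3 -c "
from go import *
go(.5554,.2951,.12,(.1495,.9888))"
```

```text
t 6.95 tool [0.3807 0.1939 0.2013] w 1.002 F [-0.6 -0.2  0. ] q [ 0.3  -0.43  2.09  0.    1.49 -1.39]
shift [ 81.4  80.7 185.1] turn 0.2637 axes x [-0.     0.001 -1.   ] y [-0.113  0.994  0.001] z [ 0.994  0.113 -0.   ]
```

Call:
play_rows:
  plan:
    - [0,20,40,0.06,-1]
    - [10,40,80,0.12,-1]
    - [25,60,120,0.18,-1]
    - [45,75,160,0.24,-1]
    - [70,80,185,0.264,-1]
    - [81,81,185,0.264,-1]
    - [81,81,185,0.264,-1]

```text
time: 7.82
tool_pos: [0.5553, 0.2914, 0.119]
tool_rot: [0.704, 0.054, 0.706, -0.055]
contact_force: [-0.1, -0.9, 0.5]
gripper_width: 1.0
```

```bash
python3 - <<'E'
from m import *;from go import go
go(.5554,.2951,.010,(.1495,.9888))
f=grab("side");save("s4.png",f["img"][150:470,40:460])
E
```

```text
t 7.83 tool [0.5553 0.2914 0.119 ] w 1.0 F [-0.1 -0.9  0.5] q [ 0.36  0.15  1.7  -0.    1.29 -1.05]
shift [ 1.09e+02  3.90e+00 -1.00e-01] turn -0.0051 axes x [-0.003 -0.001 -1.   ] y [ 0.154  0.988 -0.002] z [ 0.988 -0.154 -0.003]
```

View pics/s4.png

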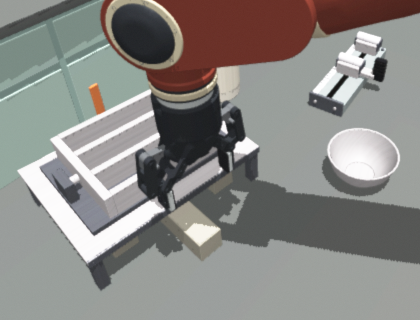

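Both fingers straddle the prism end (crop px 195,225). I'll descend, close and check before pulling.

Call:
play_rows:
  plan:
    - [35,2,-2,-0.003,-1]
    - [70,2,-2,-0.003,-1]
    - [100,2,-2,-0.003,-1]
    - [109,2,-2,-0.003,-1]
    - [109,2,-2,-0.003,-1]

```text
time: 8.5
tool_pos: [0.5549, 0.2948, 0.0123]
tool_rot: [0.705, 0.054, 0.705, -0.053]
contact_force: [0.3, -0.6, 0.4]
gripper_width: 0.995
```

Call:
play_rows:
  plan:
    - [0,0,0,0,1]
    - [0,0,0,0,1]
    - [0,0,0,0,1]
    - [0,0,0,0,1]
    - [0,0,0,0,1]
    - [0,0,0,0,1]

```text
time: 9.25
tool_pos: [0.5558, 0.2954, 0.0129]
tool_rot: [0.706, 0.054, 0.704, -0.053]
contact_force: [-0.6, 0.8, 6.0]
gripper_width: 0.457
```

```bash
python3 - <<'E'
from m import *;from go import go
go(.5554,.2951,.010,(.1495,.9888))
E
```

```text
t 9.25 tool [0.5558 0.2954 0.0129] w 0.457 F [-0.6  0.8  6. ] q [ 0.37  0.28  1.74  0.    1.11 -1.05]
shift [ 2.9 -0.3 -0.3] turn -0.0017 axes x [ 0.002  0.001 -1.   ] y [0.151 0.989 0.001] z [ 0.989 -0.151  0.002]
```

Call:
play_rows:
  plan:
    - [0,0,-10,0,1]
    - [0,0,-28,0,1]
    - [0,0,-48,0,1]
    - [0,0,-68,0,1]
    - [0,0,-88,0,1]
    - [0,0,-108,0,1]
    - [0,0,-126,0,1]
    - [0,0,-138,0,1]

```text
time: 10.25
tool_pos: [0.4195, 0.3162, 0.0129]
tool_rot: [0.707, 0.054, 0.703, -0.053]
contact_force: [6.3, -0.7, 3.8]
gripper_width: 0.457
```

Call:
play_rows:
  plan:
    - [0,0,0,0,1]
    - [0,0,0,0,-1]
    - [0,0,0,0,-1]
    - [0,0,0,0,-1]
    - [0,0,0,0,-1]
    - [-40,0,0,0,-1]
    - [-90,0,0,0,-1]
    - [-110,0,-50,0,-1]

```text
time: 11.25
tool_pos: [0.3721, 0.3244, 0.1258]
tool_rot: [0.707, 0.056, 0.703, -0.053]
contact_force: [-0.2, 0.6, -0.2]
gripper_width: 0.998
```

```bash
cat >> m.py <<'E'
def prism(f,n,x0=.36,x1=.6):
    c=cloud(f);x,y,z=c[...,0],c[...,1],c[...,2]
    p=(x>x0)&(x<x1)&(y>.2)&(y<.42)&(z>.03)&(z<.05)&(f["img"].sum(2)>330)
    p=cv2.morphologyEx(p.astype(np.uint8),cv2.MORPH_OPEN,np.ones((3,3)))
    v,u=np.where(p>0);P=world(f,u,v,.04)[:,:2];print(n,"prism",p.sum(),rect(P),(P.mean(0)*1000).round(1))
E
python3 - <<'E'
from m import *;from go import go
go(.487,.305,.1,(.1495,.9888))
for n in("top","side"):
    f=grab(n);prism(f,n);np.savez(n+"5.npz",**f)
    if n=="side":save("s5.png",f["img"])
E
```

```text
t 11.25 tool [0.3721 0.3244 0.1258] w 0.998 F [-0.2  0.6 -0.2] q [ 0.57 -0.18  2.02 -0.    1.3  -0.85]
shift [ 26.5  -1.5 116.3] turn -0.005 axes x [ 0.006  0.004 -1.   ] y [0.154 0.988 0.005] z [ 0.988 -0.154  0.006]
top prism 620 (array([509.4, 304.4]), array([ 38.9, 104.5]), 82.72) [514.9 304.8]
side prism 1946 (array([488.2, 308.6]), array([ 42. , 143.2]), 82.74) [506.4 307.5]
```

View pics/s5.png

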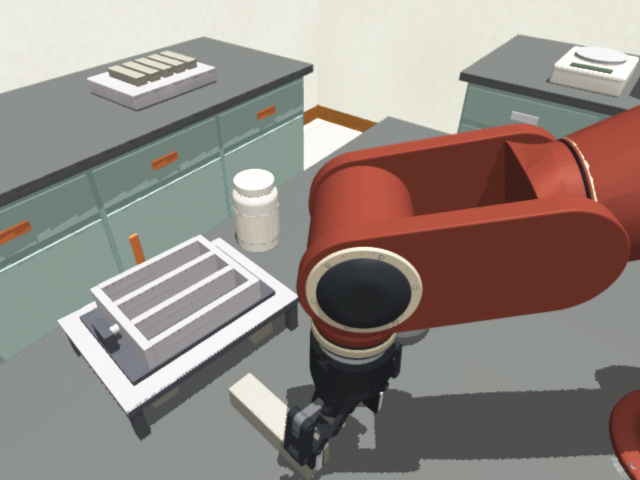

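The prism is out, with a clear gap to the rack (px 230–330, 375–475). I'll step aside to measure it whole.

Call:
play_rows:
  plan:
    - [-30,-30,0,0,-1]
    - [-60,-80,10,0,-1]
    - [-75,-130,20,0,-1]
    - [-75,-180,30,0,-1]
    - [-75,-230,40,0,-1]
    - [-75,-270,40,0,-1]
    - [-75,-270,40,0,-1]

```text
time: 12.22
tool_pos: [0.3675, 0.0482, 0.1958]
tool_rot: [0.705, 0.055, 0.705, -0.056]
contact_force: [1.5, 0.2, -0.5]
gripper_width: 0.999
```

```bash
python3 - <<'E'
from m import *;from go import go
go(.482,.308,.1,(.127,.992))
for n in("top","side"):
    f=grab(n);prism(f,n);np.savez(n+"6.npz",**f)
E
```

```text
t 12.22 tool [0.3675 0.0482 0.1958] w 0.999 F [ 1.5  0.2 -0.5] q [-0.07 -0.61  2.21 -0.    1.54 -1.48]
shift [ 95.7 274.5  72.5] turn -0.0298 axes x [-0. -0. -1.] y [ 0.156  0.988 -0.   ] z [ 0.988 -0.156 -0.   ]
top prism 1074 (array([482.5, 307.8]), array([ 38.9, 158.8]), 82.72) [482.2 307.8]
side prism 3328 (array([479.1, 309.8]), array([ 42. , 161.7]), 82.74) [474.  310.3]
```

Call:
play_rows:
  plan:
    - [0,45,10,0,-1]
    - [0,95,20,0,-1]
    - [0,145,30,-0.01,-1]
    - [0,195,45,-0.02,-1]
    - [10,240,60,-0.03,-1]
    - [40,270,70,-0.03,-1]
    - [80,274,72,-0.03,-1]
    - [80,274,72,-0.03,-1]

```text
time: 13.32
tool_pos: [0.4767, 0.3108, 0.1115]
tool_rot: [0.703, 0.04, 0.709, -0.044]
contact_force: [-0.1, 0.2, 0.1]
gripper_width: 0.999
```

```bash
python3 - <<'E'
from go import go
go(.4815,.308,.009,(.127,.992))
E
```

```text
t 13.32 tool [0.4767 0.3108 0.1115] w 0.999 F [-0.1  0.2  0.1] q [ 0.45  0.03  1.84  0.    1.28 -1.01]
shift [102.5  -1.7   5.9] turn 0.0085 axes x [-0.009 -0.004 -1.   ] y [ 0.118  0.993 -0.005] z [ 0.993 -0.119 -0.008]
```

Call:
play_rows:
  plan:
    - [0,0,0,0,-1]
    - [40,0,0,0,-1]
    - [80,0,0,0,-1]
    - [100,0,0,0,-1]
    - [107,0,0,0,-1]
    - [107,0,0,0,-1]
    - [107,0,0,0,-1]

```text
time: 14.2
tool_pos: [0.4816, 0.3109, 0.0112]
tool_rot: [0.707, 0.044, 0.705, -0.043]
contact_force: [-0.2, -0.2, 0.1]
gripper_width: 0.999
```

Call:
play_rows:
  plan:
    - [0,0,0,0,1]
    - [0,0,0,0,1]
    - [0,0,0,0,1]
    - [0,0,0,0,1]
    - [0,0,0,0,1]
    - [0,0,0,0,1]

```text
time: 14.95
tool_pos: [0.4806, 0.3102, 0.0099]
tool_rot: [0.706, 0.043, 0.706, -0.043]
contact_force: [-0.4, -3.0, 4.8]
gripper_width: 0.462
```

```bash
python3 - <<'E'
from go import go
go(.4815,.308,.009,(.127,.992))
E
```

```text
t 14.95 tool [0.4806 0.3102 0.0099] w 0.462 F [-0.4 -3.   4.8] q [ 0.44  0.17  1.89 -0.    1.09 -1.01]
shift [ 0.9 -2.1  1.1] turn 0.0057 axes x [ 0.001 -0.    -1.   ] y [ 0.121  0.993 -0.   ] z [ 0.993 -0.121  0.001]
```

Call:
play_rows:
  plan:
    - [-5,0,0,0,1]
    - [-20,0,0,0,1]
    - [-50,0,0,0,1]
    - [-90,0,0,0,1]
    - [-130,0,0,0,1]
    - [-165,-10,0,0,1]
    - [-185,-35,0,0,1]
    - [-190,-70,0,0,1]

```text
time: 15.95
tool_pos: [0.4721, 0.2408, 0.2017]
tool_rot: [0.707, 0.043, 0.705, -0.042]
contact_force: [0.5, 0.1, -4.9]
gripper_width: 0.455
```

```bash
python3 - <<'E'
from go import go
go(.599,-.2475,.2,(.99415,.108))
E
```

```text
t 15.95 tool [0.4721 0.2408 0.2017] w 0.455 F [ 0.5  0.1 -4.9] q [ 0.33 -0.16  1.87  0.    1.43 -1.12]
shift [   1.4 -469.6  184.6] turn 1.3423 axes x [ 0.003  0.001 -1.   ] y [0.12  0.993 0.002] z [ 0.993 -0.12   0.003]
```

Call:
play_rows:
  plan:
    - [0,-40,15,0.1,1]
    - [0,-85,33,0.25,1]
    - [0,-130,50,0.4,1]
    - [0,-175,68,0.55,1]
    - [0,-220,86,0.7,1]
    - [0,-265,104,0.85,1]
    - [0,-305,120,1.0,1]
    - [0,-335,132,1.1,1]

```text
time: 16.95
tool_pos: [0.5617, -0.1093, 0.199]
tool_rot: [0.578, 0.407, 0.579, -0.407]
contact_force: [-0.6, 0.6, -4.7]
gripper_width: 0.456
```

```bash
python3 - <<'E'
from go import go
go(.599,-.2475,.16,(.99415,.108))
E
```

```text
t 16.95 tool [ 0.5617 -0.1093  0.199 ] w 0.456 F [-0.6  0.6 -4.7] q [-0.32 -0.05  1.77  0.    1.42 -0.67]
shift [ 38.9 -11.5 142.7] turn 0.236 axes x [-0.001  0.001 -1.   ] y [ 0.941  0.337 -0.   ] z [ 0.337 -0.941 -0.001]
```

Call:
play_rows:
  plan:
    - [0,-2,30,0.06,1]
    - [0,-5,65,0.12,1]
    - [5,-8,100,0.18,1]
    - [15,-11,130,0.236,1]
    - [30,-12,141,0.236,1]
    - [39,-12,141,0.236,1]
    - [39,-12,141,0.236,1]
    - [39,-12,141,0.236,1]

```text
time: 17.95
tool_pos: [0.5991, -0.2434, 0.1607]
tool_rot: [0.528, 0.471, 0.528, -0.471]
contact_force: [0.3, -0.4, -6.0]
gripper_width: 0.459
```

```bash
python3 - <<'E'
from m import *;from go import go
go(.599,-.2475,.1,(.99415,.108))
f=grab("side");np.savez("side7.npz",**f);save("s7.png",cv2.resize(f["img"][140:280,320:490],None,fx=4,fy=4,interpolation=2))
f=grab("top");np.savez("top7.npz",**f);save("t7.png",f["img"][190:310,320:500])
im=np.zeros((600,700,3),np.uint8);a=cv2.imread("pics/s7.png");
b=cv2.resize(cv2.imread("pics/t7.png"),None,fx=4,fy=4);im=np.zeros((1040,720,3),np.uint8);im[:560,:680]=a;im[560:,:720]=b;cv2.imwrite("pics/c7.png",cv2.resize(im,None,fx=.57,fy=.57))
E
```

```text
t 17.95 tool [ 0.5991 -0.2434  0.1607] w 0.459 F [ 0.3 -0.4 -6. ] q [-0.5   0.15  1.62  0.    1.36 -0.62]
shift [60.7 -0.6  4. ] turn 0.0061 axes x [ 0.  0. -1.] y [0.993 0.114 0.   ] z [ 0.114 -0.993  0.   ]
```

View pics/c7.png

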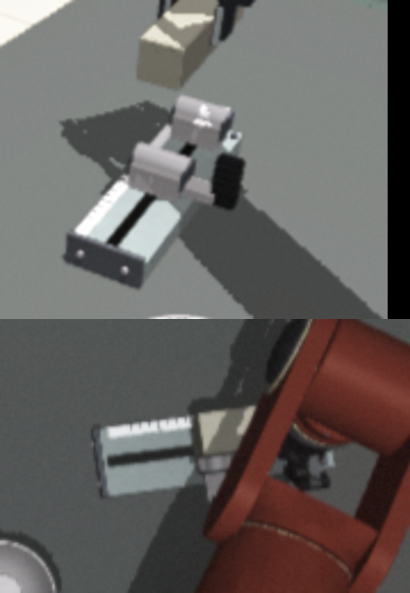

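The prism hangs above and along the rig. Its +y end shows in both views (side crop ~px 165,65), so I'll measure that end face from the range data and compare.

```bash
python3 - <<'E'
from m import *
a=np.radians(6.2);X=np.array([np.cos(a),np.sin(a)]);Y=np.array([-np.sin(a),np.cos(a)])
for n in("side","top"):
    f=dict(np.load(n+"7.npz"));c=cloud(f);h=cv2.cvtColor(f["img"],cv2.COLOR_RGB2HSV);
    m=(c[...,2]>.145)&(c[...,2]<.205)&(c[...,1]>-.25)&(c[...,1]<-.1)&(c[...,0]>.5)&(c[...,0]<.68)&(h[...,1]>25)&(h[...,1]<90)&(h[...,0]<40)&(h[...,2]>90)
    m=cv2.erode(m.astype(np.uint8),np.ones((2,2)))>0
    P=c[m];px=P[:,:2]@X;py=P[:,:2]@Y
    print(n,m.sum(),"X pct",np.percentile(px,[1,5,50,95,99]).round(4),"Y",np.percentile(py,[5,50,90,97,99]).round(4),"z",np.percentile(P[:,2],[1,50,99]).round(4))
    top=P[:,2]>.182; 
    e=(P[:,2]<.180)
    if e.sum()>20: print("  end face Y median",np.median(py[e]).round(4),"X range",np.percentile(px[e],[1,3,97,99]).round(4))
    if top.sum()>20:
        print("  top face",top.sum(),rect(P[top][:,:2]))
E
```

```text
side 510 X pct [0.548  0.5487 0.5639 0.5823 0.5838] Y [-0.3013 -0.2299 -0.2274 -0.2266 -0.2256] z [0.153  0.1833 0.1914]
  end face Y median -0.2289 X range [0.5483 0.5488 0.5834 0.5844]
  top face 268 (array([ 591.2, -204.2]), array([36.3, 83.7]), 6.0)
top 3 X pct [0.5628 0.5631 0.5673 0.5782 0.5791] Y [-0.2584 -0.2563 -0.251  -0.2501 -0.2498] z [0.1917 0.1929 0.1968]
```

Call:
play_rows:
  plan:
    - [0,0,2,0.006,1]
    - [20,0,2,0.006,1]
    - [40,0,2,0.006,1]
    - [58,0,2,0.006,1]
    - [70,0,2,0.006,1]
    - [77,0,2,0.006,1]
    - [79,0,2,0.006,1]
    - [79,0,2,0.006,1]

```text
time: 19.05
tool_pos: [0.5996, -0.2466, 0.082]
tool_rot: [0.526, 0.473, 0.526, -0.472]
contact_force: [0.8, -0.6, -5.8]
gripper_width: 0.459
```

```bash
python3 - <<'E'
from m import *;from go import go
go(.5988,-.2455,.0749,(.99415,.108))
f=grab("side");np.savez("side8.npz",**f);save("s8.png",cv2.resize(f["img"][150:260,340:460],None,fx=5,fy=5,interpolation=2))
E
```

```text
t 19.05 tool [ 0.5996 -0.2466  0.082 ] w 0.459 F [ 0.8 -0.6 -5.8] q [-0.5   0.24  1.67  0.    1.23 -0.61]
shift [ 7.1 -0.7 -1.2] turn -0.0012 axes x [ 0.001 -0.001 -1.   ] y [0.994 0.107 0.001] z [ 0.107 -0.994  0.001]
```

View pics/s8.png

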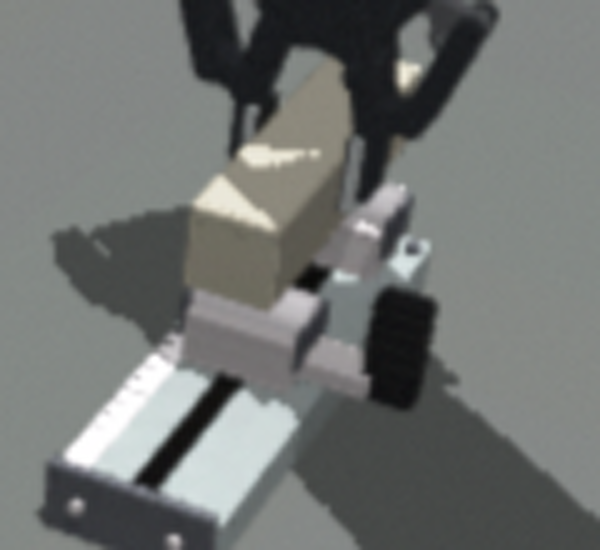

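The prism hovers about 7 mm over the rollers. I'll compare its lateral position with the block within this same view.

```bash
python3 - <<'E'
from m import *
a=np.radians(6.2);X=np.array([np.cos(a),np.sin(a)]);Y=np.array([-np.sin(a),np.cos(a)])
f=dict(np.load("side8.npz"));c=cloud(f);h=cv2.cvtColor(f["img"],cv2.COLOR_RGB2HSV)
px=c[...,:2]@X;py=c[...,:2]@Y;z=c[...,2]
g=(px>.53)&(px<.61)
def rows(name,m):
    L=[];H=[];
    for v in range(480):
        k=np.where(m[v])[0]
        if len(k)>8: L.append(px[v,k[0]]);H.append(px[v,k[-1]])
    print(name,m.sum(),"X at left/right",np.median(L).round(4),np.median(H).round(4),"mid",((np.median(L)+np.median(H))/2).round(4),"Y",np.median(py[m]).round(4))
rows("end face",g&(z>.078)&(z<.108)&(py>-.24)&(py<-.21))
rows("block face",g&(z>.03)&(z<.05)&(py>-.26)&(py<-.225))
f3=dict(np.load("side0.npz"));c=cloud(f3);px=c[...,:2]@X;py=c[...,:2]@Y;z=c[...,2];g=(px>.53)&(px<.61)
rows("block0",g&(z>.03)&(z<.05)&(py>-.26+.052)&(py<-.225+.052))
rows("bed end",(px>.5)&(px<.64)&(z>.005)&(z<.02)&(py>-.16)&(py<-.12))
E
```

```text
end face 242 X at left/right 0.5868 0.5496 mid 0.5682 Y -0.2321
block face 247 X at left/right 0.5866 0.5368 mid 0.5617 Y -0.2455
block0 263 X at left/right 0.589 0.5384 mid 0.5637 Y -0.1937
bed end 216 X at left/right 0.5823 0.5298 mid 0.5561 Y -0.1419
```

```bash
python3 - <<'E'
from m import *
a=np.radians(6.2);X=np.array([np.cos(a),np.sin(a)]);Y=np.array([-np.sin(a),np.cos(a)])
def go(n,L):
    f=dict(np.load(n));c=cloud(f);px=c[...,:2]@X;py=c[...,:2]@Y;z=c[...,2]
    for nm,z0,z1,y0,y1 in L:
        m=(px>.5)&(px<.64)&(z>z0)&(z<z1)&(py>y0)&(py<y1)
        m=m.astype(np.uint8);k,l,st,_=cv2.connectedComponentsWithStats(m);m=l==1+st[1:,4].argmax()
        q=np.percentile(px[m],[.5,2,98,99.5]);print(n,nm,m.sum(),q.round(4),"mid",((q[0]+q[3])/2).round(4),((q[1]+q[2])/2).round(4),"Y",np.median(py[m]).round(4))
go("side8.npz",[("end",.078,.108,-.238,-.222),("block",.032,.052,-.251,-.238),("bedend",.004,.022,-.15,-.132)])
go("side0.npz",[("block",.032,.052,-.199,-.186),("bedend",.004,.022,-.15,-.132)])
go("top3.npz",[("roll m",.055,.075,-.28,-.24),("roll f",.055,.075,-.38,-.34),("bed +y",.015,.035,-.23,-.15)])
E
```

```text
side8.npz end 238 [0.5487 0.5492 0.5873 0.5886] mid 0.5687 0.5683 Y -0.232
side8.npz block 226 [0.5337 0.5365 0.5926 0.5934] mid 0.5635 0.5646 Y -0.2454
side8.npz bedend 237 [0.5295 0.5299 0.6021 0.6025] mid 0.566 0.566 Y -0.142
side0.npz block 237 [0.5272 0.5297 0.593  0.5945] mid 0.5608 0.5613 Y -0.1933
side0.npz bedend 249 [0.5289 0.5298 0.6015 0.6024] mid 0.5656 0.5656 Y -0.1418
top3.npz roll m 215 [0.5409 0.5414 0.5959 0.5961] mid 0.5685 0.5687 Y -0.2604
top3.npz roll f 216 [0.5409 0.5412 0.5958 0.5962] mid 0.5686 0.5685 Y -0.3603
top3.npz bed +y 999 [0.5321 0.5331 0.6044 0.6056] mid 0.5688 0.5687 Y -0.1902
```

Call:
play_rows:
  plan:
    - [0,-1,0,0,1]
    - [3,-1,0,0,1]
    - [4,-1,0,0,1]
    - [5,-1,0,0,1]
    - [6,-1,0,0,1]
    - [6,-1,0,0,1]
    - [6,-1,0,0,1]

```text
time: 19.98
tool_pos: [0.5982, -0.2465, 0.0754]
tool_rot: [0.526, 0.473, 0.526, -0.473]
contact_force: [0.1, -0.2, -5.7]
gripper_width: 0.457
```

Call:
play_rows:
  plan:
    - [0.5,0,0,0,1]
    - [1,0,0,0,1]
    - [1,0,0,0,1]

```text
time: 20.35
tool_pos: [0.5983, -0.2466, 0.0749]
tool_rot: [0.526, 0.473, 0.526, -0.473]
contact_force: [-0.7, 0.9, -1.9]
gripper_width: 0.461
```

Contact: the load on the wrist has dropped. I'll settle another 0.5 mm, open, and rise.

Call:
play_rows:
  plan:
    - [0.5,0,0,0,1]
    - [0.7,0,0,0,1]
    - [0.7,0,0,0,-1]
    - [0.7,0,0,0,-1]
    - [0.7,0,0,0,-1]
    - [0.7,0,0,0,-1]
    - [-20,0,0,0,-1]
    - [-60,0,0,0,-1]

```text
time: 21.35
tool_pos: [0.5971, -0.2459, 0.134]
tool_rot: [0.525, 0.472, 0.527, -0.473]
contact_force: [1.4, -0.2, 0.1]
gripper_width: 1.002
```

Call:
play_rows:
  plan:
    - [-50,0,0,0,-1]
    - [-70,-40,-20,0,-1]
    - [-70,-80,-60,0,-1]
    - [-70,-110,-110,0,-1]
    - [-70,-130,-160,0,-1]
    - [-70,-150,-210,0,-1]
    - [-70,-170,-260,0,-1]
    - [-70,-180,-300,0,-1]

```text
time: 22.35
tool_pos: [0.3865, 0.034, 0.206]
tool_rot: [0.527, 0.473, 0.525, -0.472]
contact_force: [-0.2, 0.5, 0.9]
gripper_width: 1.001
```

```bash
python3 - <<'E'
from m import *;from go import go
go(.5983,-.2466,.1,(.99415,.108))
im=[]
for n in("top","side"):
    f=grab(n);np.savez(n+"9.npz",**f)
    im.append(cv2.resize(f["img"][215:290,352:472] if n=="top" else f["img"][165:265,330:460],(600,375) if n=="top" else (600,460),interpolation=2))
save("c9.png",cv2.resize(np.vstack(im),None,fx=.7,fy=.7))
a=np.radians(6.2);X=np.array([np.cos(a),np.sin(a)]);Y=np.array([-np.sin(a),np.cos(a)])
for n,ysel in (("top",None),("side",None)):
    f=dict(np.load(n+"9.npz"));c=cloud(f);px=c[...,:2]@X;py=c[...,:2]@Y;z=c[...,2]
    m=(px>.5)&(px<.64)&(py>-.43)&(py<-.2)&(z>.095)&(z<.115)
    P=c[m][:,:2]; v,u=np.where(m);Q=world(f,u,v,.105)[:,:2]
    for W in(P,Q):
        r=rect(W);cc=np.array(r[0])/1000;print(n,"prism",m.sum(),r,"X",(cc@X).round(4),"Y",(cc@Y).round(4))
    b=(px>.5)&(px<.64)&(py<-.17)&(py>-.28)&(z>.055)&(z<.075);
E
```

```text
t 22.35 tool [0.3865 0.034  0.206 ] w 1.001 F [-0.2  0.5  0.9] q [-0.1  -0.56  2.16  0.    1.54 -0.21]
shift [106.7 180.3 301.5] turn -0.0011 axes x [ 0.003 -0.    -1.   ] y [0.994 0.107 0.003] z [ 0.107 -0.994  0.   ]
top prism 1250 (array([ 600.6, -248.2]), array([ 40.1, 161.1]), 5.97) X 0.5703 Y -0.3116
top prism 1250 (array([ 600.4, -247.2]), array([ 40.5, 162. ]), 6.09) X 0.5702 Y -0.3106
side prism 641 (array([ 597.9, -247.5]), array([ 40.4, 163.6]), 6.43) X 0.5677 Y -0.3106
side prism 641 (array([ 593.9, -239.5]), array([ 44.1, 173.3]), 6.02) X 0.5646 Y -0.3022
```

View pics/c9.png

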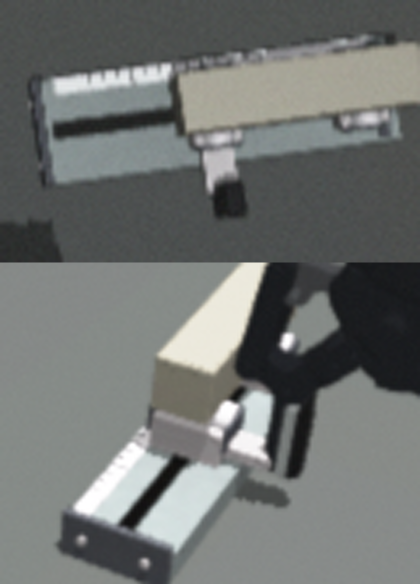

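Seated on both rollers. Both cameras agree that it sits about 1.6 mm too far towards the rig's +x; along the rig the estimates agree within about 1 mm. I'll regrip it at the middle, lift a few mm and shift it 1.6 mm.

Call:
play_rows:
  plan:
    - [0,20,50,0,-1]
    - [0,40,100,0,-1]
    - [0,60,150,0,-1]
    - [0,80,195,0,-1]
    - [0,110,235,0,-1]
    - [0,145,270,0,-1]
    - [0,175,297,0,-1]
    - [20,180,301,0,-1]

```text
time: 23.45
tool_pos: [0.6008, -0.2508, 0.1867]
tool_rot: [0.528, 0.473, 0.524, -0.473]
contact_force: [-0.0, 0.4, 0.0]
gripper_width: 0.998
```

Call:
play_rows:
  plan:
    - [40,0,0,0,-1]
    - [40,0,0,0,-1]
    - [40,0,0,0,-1]

```text
time: 23.82
tool_pos: [0.5982, -0.2475, 0.1453]
tool_rot: [0.526, 0.473, 0.526, -0.472]
contact_force: [0.2, -0.6, -0.7]
gripper_width: 0.993
```

```bash
python3 - <<'E'
from go import go
go(.5983,-.2466,.0755,(.99415,.108))
E
```

```text
t 23.82 tool [ 0.5982 -0.2475  0.1453] w 0.993 F [ 0.2 -0.6 -0.7] q [-0.51  0.17  1.63 -0.    1.34 -0.61]
shift [69.8  0.1 -1. ] turn -0.0011 axes x [ 0.001 -0.    -1.   ] y [0.994 0.107 0.001] z [ 0.107 -0.994  0.001]
```

Call:
play_rows:
  plan:
    - [25,0,-1,0,-1]
    - [50,0,-1,0,-1]
    - [64,0,-1,0,-1]
    - [69,0,-1,0,-1]
    - [69,0,-1,0,-1]

```text
time: 24.45
tool_pos: [0.5987, -0.2467, 0.0763]
tool_rot: [0.526, 0.473, 0.526, -0.472]
contact_force: [-0.6, 0.1, 0.9]
gripper_width: 1.002
```

Call:
play_rows:
  plan:
    - [0,0,0,0,1]
    - [0,0,0,0,1]
    - [0,0,0,0,1]
    - [0,0,0,0,1]
    - [0,0,0,0,1]
    - [0,0,0,0,1]
    - [0,0,0,0,1]

```text
time: 25.32
tool_pos: [0.5987, -0.2467, 0.0761]
tool_rot: [0.526, 0.473, 0.526, -0.472]
contact_force: [-0.5, 0.3, 5.0]
gripper_width: 0.457
```

Call:
play_rows:
  plan:
    - [-2,0,0,0,1]
    - [-5,0,0,0,1]
    - [-5,0,0,0,1]
    - [-5,0,0,0,1]

```text
time: 25.82
tool_pos: [0.5975, -0.2461, 0.0792]
tool_rot: [0.525, 0.472, 0.527, -0.473]
contact_force: [-0.9, 0.5, -5.6]
gripper_width: 0.459
```

```bash
python3 - <<'E'
from go import go
go(.5967,-.2468,.0755,(.99415,.108))
E
```

```text
t 25.82 tool [ 0.5975 -0.2461  0.0792] w 0.459 F [-0.9  0.5 -5.6] q [-0.51  0.24  1.68 -0.    1.23 -0.61]
shift [ 3.7 -0.8  0.6] turn -0.0012 axes x [-0.002  0.001 -1.   ] y [ 0.994  0.107 -0.002] z [ 0.107 -0.994 -0.001]
```

Call:
play_rows:
  plan:
    - [0,-1.7,0,0,1]
    - [0,-1.7,0,0,1]
    - [1,-1.7,0,0,1]
    - [2,-1.7,0,0,1]
    - [3,-1.7,0,0,1]
    - [4,-1.7,0,0,1]
    - [4.5,-1.7,0,0,1]
    - [4.5,-1.7,0,0,1]

```text
time: 26.82
tool_pos: [0.5966, -0.2467, 0.0762]
tool_rot: [0.526, 0.473, 0.526, -0.473]
contact_force: [-1.5, 0.6, -2.3]
gripper_width: 0.458
```

Call:
play_rows:
  plan:
    - [0.5,0,0,0,1]
    - [0.8,0,0,0,1]
    - [0.8,0,0,0,1]

```text
time: 27.2
tool_pos: [0.5966, -0.2467, 0.0762]
tool_rot: [0.526, 0.473, 0.526, -0.473]
contact_force: [-4.8, 3.3, 3.2]
gripper_width: 0.457
```

The prism's weight is on the rollers again. Open, rise, and move the arm aside.

Call:
play_rows:
  plan:
    - [0,0,0,0,-1]
    - [0,0,0,0,-1]
    - [0,0,0,0,-1]
    - [0,0,0,0,-1]
    - [-20,0,0,0,-1]
    - [-60,0,0,0,-1]
    - [-110,0,0,0,-1]
    - [-130,-40,-20,0,-1]

```text
time: 28.2
tool_pos: [0.5574, -0.2327, 0.2116]
tool_rot: [0.529, 0.473, 0.523, -0.472]
contact_force: [-0.4, -0.1, -0.0]
gripper_width: 0.996
```

Call:
play_rows:
  plan:
    - [0,-40,-50,0,-1]
    - [0,-70,-95,0,-1]
    - [0,-90,-145,0,-1]
    - [0,-110,-200,0,-1]
    - [0,-130,-255,0,-1]
    - [0,-140,-310,0,-1]
    - [0,-140,-365,0,-1]
    - [0,-140,-400,0,-1]

```text
time: 29.2
tool_pos: [0.3724, 0.1538, 0.207]
tool_rot: [0.527, 0.473, 0.526, -0.471]
contact_force: [0.4, 0.3, 0.6]
gripper_width: 0.999
```

```bash
python3 - <<'E'
from m import *;from go import go
go(.5983,-.2466,.1,(.99415,.108))
a=np.radians(6.2);X=np.array([np.cos(a),np.sin(a)]);Y=np.array([-np.sin(a),np.cos(a)])
im=[]
for n in("top","side"):
    f=grab(n);im.append(f["img"]);c=cloud(f);px=c[...,:2]@X;py=c[...,:2]@Y;z=c[...,2]
    m=(px>.5)&(px<.64)&(py>-.43)&(py<-.2)&(z>.095)&(z<.115);r=rect(c[m][:,:2]);cc=np.array(r[0])/1000;print(n,"prism",m.sum(),r,"X",(cc@X).round(4),"Y",(cc@Y).round(4))
    m=(px>.52)&(px<.62)&(z>.015)&(z<.035)&(py>-.41)&(py<-.12);q=np.percentile(py[m],[.5,99.5]);q2=np.percentile(px[m&(py>-.23)&(py<-.16)],[.5,99.5]);print("  bed Y",q.round(4),"X",q2.round(4),q2.mean().round(4))
    k=(px>.48)&(px<.53)&(py>-.29)&(py<-.23)&(z>.05)&(z<.09);print("  grip",c[k].mean(0).round(4),"Y",py[k].mean().round(4))
save("end.png",np.vstack([cv2.resize(im[0][210:300,340:480],(560,360),interpolation=2),im[1][120:360,60:620]]))
E
```

```text
t 29.2 tool [0.3724 0.1538 0.207 ] w 0.999 F [0.4 0.3 0.6] q [ 0.21 -0.52  2.13  0.    1.52  0.1 ]
shift [107.4 180.6 422.7] turn 0.0008 axes x [ 0.004  0.001 -1.   ] y [0.994 0.109 0.004] z [ 0.109 -0.994 -0.001]
top prism 1244 (array([ 598.8, -248.4]), array([ 40.1, 161.6]), 6.16) X 0.5685 Y -0.3116
  bed Y [-0.3903 -0.1418] X [0.5321 0.6054] 0.5688
  grip [ 0.5299 -0.2037  0.0772] Y -0.2597
side prism 570 (array([ 595.8, -248.2]), array([ 40.8, 163.7]), 6.19) X 0.5655 Y -0.3111
  bed Y [-0.2477 -0.1381] X [0.5392 0.6027] 0.5709
  grip [nan nan nan] Y nan<stdin>:9: RuntimeWarning: Mean of empty slice.
  ret = um.true_divide(
  ret = ret.dtype.type(ret / rcount)
```

View pics/end.png

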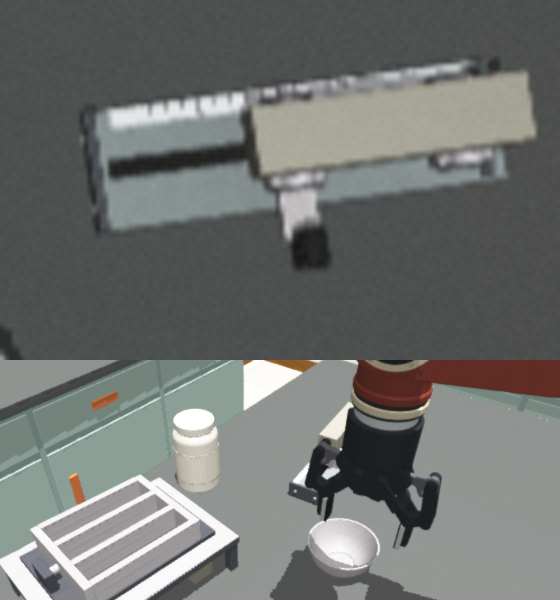

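The prism is centred (X within 0.5 mm, Y within about 1 mm, angle 6.2° matching the rig) and the grip hasn't moved. Handing in.

```bash
python3 -c "
from plant import manip
print(manip.job_done())"
```

```text
the job is handed in; nothing more can be done
None
```

The bending rig is set to 100 mm and the mortar prism lies centred on both rollers. I handed the job in at about 29 s of the 72 s allowed.

- **Support:** I slid it 52 mm by the grip. Roller blobs in the top image gave 100.3 mm centre to centre. The roller profiles gave 100 to 101 mm depending on the height assumed, and the movable roller lined up with the scale's 100 line.
- **Prism:** I drew it out 138 mm by its end and let go of it on the bench, clear of the rack. I then picked it up round its middle and lowered it until the wrist force showed the rollers carrying it.
- **Correction:** After the first placing, both cameras showed it about 1.6 mm off to the rig's +x side. I gripped it at the middle again, raised it a few mm, shifted it and set it down again.
- **Last checks:**
  - Sideways, both cameras put the prism within about 0.5 mm of the rig's centre line.
  - Along the rig, the top camera put it within about 1 mm of mid-span.
  - Its angle matches the rig at 6.2°, and the grip had not moved.
- **Bystanders:** In the last picture the jar and bowl look undisturbed. I did not re-measure them or the other two prisms.
- **Disagreements:** The two cameras differ by about 3 mm in absolute x. Mid-span estimates from the cameras and from the grip position differ by about 1 to 2 mm. I therefore judged the final centring by comparing prism and rig within the same view. At the end the gripper blocked part of the side view, so its bed and grip readings failed there.

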